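Show the bulbs in the parts case

TASK

At this car-parts stall, first clear the orange warning beacon off the blue case: stand it upright on the green felt pad in the free place of the cardboard tray, leaving everything else where it is. Then raise the case's lid by its red handle bar to 60 degrees from closed so that a customer can look at the bulbs inside. The lid falls shut by itself, so finish while still holding it there, steady, in the gripper: do not let go.

Things in the scene. Friction and masses are not known exactly. Their poses are not given: they have to be found in the camera images.
- case: blue sheet-steel parts case, 180 (its x) x 260 (its y) x 80 mm high without lid, fixed to the table; origin at the centre of its underside on the table, z up; the lid handle is on its -x side, the hinge on its +x side. Its yaw varies.
- lid (a joint): angle in rad of the blue lid of the case (264 mm wide, 10 mm thick, 0.6 kg, plain hinge without spring or stay: it falls shut from any angle below upright): 0 = shut and level, growing as the handle side rises; 60 degrees is 1.047; stop at 1.75. Hinge axis is parallel to the case's y axis.
- lid_hinge (a point): point on the hinge line, at the middle of the lid's far (case +x) edge, at mid-thickness: 90 mm to case +x of the case's origin and 86 mm above the table
- lid_handle (a point): centre of the red round handle bar on the lid: 12 mm diameter, free length about 105 mm, parallel to the hinge, 232 mm from the hinge line in the plane of the lid, rigid with the lid on two flat steel arms; 48 mm (centre) clear in front of the lid's edge, so that a finger fits between bar and case; 86 mm above the table when shut
- beacon: orange warning beacon standing on the shut lid (top face 91 mm above the table), to be moved: black round base 70 mm diameter and 30 mm high, above it an upright orange cylinder 50 mm diameter up to 90 mm, then a rounded cap to 101 mm; about 0.2 kg, hard plastic; origin at the centre of its underside, z up
- pad: round green felt pad, 72 mm diameter, 1.5 mm thick, soft (what is put on it stands on the tray floor, 5 mm above the table), in the middle of the tray's one free place; origin at the centre of its underside
- tray: cardboard tray, 220 x 220 mm, walls and two crossing dividers 30 mm high and 5 mm thick making 2 x 2 places of 102 mm, fixed to the table; origin at the centre of its underside. Its yaw varies, and so does which place is free.
- tail_lamp: bystander in the tray: red lamp, 66 mm diameter, 34 mm high; origin at the centre of its underside
- hub_cap: bystander in the tray: steel cap, 72 mm diameter, 28 mm high (32 with its red centre); origin at the centre of its underside
- gauge: bystander in the tray: round dashboard gauge, 66 mm diameter, 36 mm high; origin at the centre of its underside
- oil_can: bystander: yellow can, 70 mm diameter, 130 mm high, on the table beyond the tray; origin at the centre of its underside
- mug: bystander: white mug, 80 mm diameter, 90 mm high, on the table to the left, near the robot; origin at the centre of its underside
- jar: bystander: amber jar with red cap, 70 mm diameter, 100 mm high, on the table to the left; origin at the centre of its underside

How it is judged:
By the outcome, as a careful person would: the job done as asked, in the order asked, and still so for the second after the job is handed in, while the arm keeps its last pose, push and grip.
It also fails if it takes over 58 s, if anything falls off the work surface, if the arm or the gripper's body presses on something with over 40 N, if the wrist force passes 120 N, or if a joint passes its speed limit or range.

ROBOT

A 6-joint arm with a two-finger parallel gripper is mounted at the origin on the work surface. World frame = base frame: x ahead of the robot, y to its left, z up, the work surface at z = 0. Lengths are in m, angles in rad, forces in N, time in s.
With the tool pointing down it reaches from about 0.3 to 0.775 m from the base axis. Payload 14.6 kg.
Tool frame: the origin (TCP) lies between the finger pads, 19 mm behind the fingertips; this is the grasp point; z points along the fingers, y is the line along which they close (so a half turn about z gives the same grasp; the last joint's range is limited). The gripper opens to 85 mm and grips with 20 to 120 N. Pads are 22 mm wide; open, the fingers measure 114 mm over their backs; the gripper's body (76 mm by 85 mm) begins 54 mm behind the grasp point. The pads swing forward as they close: fully open they stand 13 mm farther back than shut.
Start: joints at [1.243, 0.3, 1.521, -0, 1.321, -0.067], TCP at [0.142, 0.531, 0.25] pointing down, gripper open.
Joint ranges: [-3.03, 3.03], [-0.79, 2.21], [0.23, 2.52], [-1.04, 4.18], [0, 3.07], [-2.55, 2.55]. Speed limits (rad/s): [2.22, 2.22, 2.57, 3.14, 3.14, 3.14].

INTERFACE

Orientations are given as [roll, pitch, yaw] about the fixed x, y, z axes, in that order (R = Rz(yaw) Ry(pitch) Rx(roll)).
In Python, from rig import movep, movel, set_joints, command_gripper, wait, solve_ik, read_camera, Unreachable, job_done, search_frame, regions_of, landmark_of, get_time_s, get_joints, get_joint_vel, get_joint_torque, get_tool_pos, get_orientation, get_wrist_force, get_torque, get_grip_width, get_grasp_force gives the robot as it stands. Calls block until the motion is done:
- movep(position, orientation): joint-space move of the TCP to a pose.
- movel(position, rotation=None, v=0.15): straight line of the TCP; rotation=None keeps the orientation; v is the mean speed in m/s.
- set_joints(angles): joint-space move.
- command_gripper(opening): finger opening in m; the grip force is fixed at half the most; returns when the fingers have stopped.
- wait(seconds).
- solve_ik(position, orientation): joint angles nearest the present ones, or None.
- read_camera(name): name is "scene" or "top" or "wrist"; returns a dict with "img" (384x512x3 uint8, red, green, blue), "fx", "fy", "cx", "cy" (pixels), "dist" ([k1, k2, p1, p2, k3] as OpenCV has them; the pictures are not rectified), "rvec" (rotation vector, rad) and "tvec" (3), from world to camera coordinates, as OpenCV has them; the wrist camera has in their place "hand_eye" (4x4, takes a point from camera to tool coordinates, whose origin is the TCP and whose axes are the flange's). Camera axes: x right, y down, z forward; pixel columns grow to the right and rows downward; lengths in m; the calibration is good to about 2 mm. A picture is of the moment at which its call begins: read the wrist's pose just before it. There is no depth.
A pose or a line that the arm cannot do raises Unreachable and nothing moves.
- job_done(): hands the job in; it is judged then, once.
Trained networks look in the newest picture that a camera, given by its name, has taken for a name from the list of things; names that differ only in an ending like _2 or _b are one class to them, and where a whole thing is asked for, a point or a joint stands for the part that bears it (a point fixed in the world has none). Each returns a list of dicts, best first, with "confidence" (0 to 1); they miss things now and then, are a little off and sometimes report something else, mostly with a low value. They report only what shows in the picture. A call takes as long as a camera call.
- search_frame(camera, name): "centre" ([x, y, z] in m, in world coordinates, good to about 4 mm: the middle of the surface that is visible of it).
- regions_of(camera, name): "region" (384x512 bool, what is visible of it).
- landmark_of(camera, name): "centre" ([x, y, z] in m, in world coordinates, good to about 4 mm: a listed point, or the origin of a listed thing).
Readings, each from a call of its own:
- get_time_s(): time.
- get_joints(): joint angles.
- get_joint_vel(): joint speeds.
- get_joint_torque(): joint torques, N m.
- get_tool_pos(): TCP position.
- get_orientation(): TCP orientation.
- get_wrist_force(): force on the tool from outside, world axes, zero at the start.
- get_torque(): the same for the moment, N m.
- get_grip_width(): finger opening in m.
- get_grasp_force(): force on a finger pad.
Only numpy, scipy, OpenCV 4.12 (cv2) and the standard library are available. Lean on these libraries where they do the work, as an engineer would, in place of code of your own. Each camera call takes 0.05 s, during which the arm holds its last target. There are 200 camera calls.

## Working session

There is one attempt and no reset: what is moved stays moved. The work goes in short steps, each a Python script; the robot and the scene stay as the last script left them, time stands still between calls to the robot, and variables do not carry over. Pictures are saved under pics/ and viewed, at most 10 in all, crops included, and the job is handed in when it is done.

```bash
mkdir -p pics; ls; python3 - <<'E'
from rig import *
import cv2,numpy as np
for c in ("scene","top"):
    r=read_camera(c); cv2.imwrite(f"pics/{c}0.png",r["img"][:,:,::-1])
    for n in ("case","lid_hinge","lid_handle","beacon","pad","tray","tail_lamp","hub_cap","gauge","oil_can","mug","jar"):
        l=landmark_of(c,n); print(c,n,[(np.round(d["centre"],4).tolist(),round(d["confidence"],2)) for d in l[:2]])
print(get_time_s(),get_orientation())
E
```

```text
pics
scene case [([0.5776, 0.1639, 0.0015], 0.94)]
scene lid_hinge [([0.6676, 0.1496, 0.0853], 0.65), ([0.525, -0.2942, -0.0002], 0.61)]
scene lid_handle [([0.4363, 0.1873, 0.0891], 0.81), ([0.6669, 0.148, 0.0843], 0.49)]
scene beacon [([0.5739, 0.1722, 0.0884], 0.95)]
scene pad [([0.4676, -0.2415, 0.0027], 0.73)]
scene tray [([0.5231, -0.2936, 0.0017], 0.86)]
scene tail_lamp [([0.4674, -0.3458, 0.0018], 0.98)]
scene hub_cap [([0.5731, -0.2423, 0.0052], 0.78)]
scene gauge [([0.5737, -0.3465, 0.0075], 0.86)]
scene oil_can [([0.7342, -0.2483, -0.0012], 0.98), ([0.6658, 0.1506, 0.0835], 0.23)]
scene mug [([0.4372, 0.1865, 0.087], 0.2)]
scene jar [([0.5252, 0.4714, -0.0008], 0.64), ([0.574, 0.1716, 0.0891], 0.62)]
top case [([0.576, 0.1637, 0.0013], 0.89)]
top lid_hinge [([0.6653, 0.148, 0.0929], 0.94)]
top lid_handle [([0.4379, 0.1869, 0.0889], 0.91)]
top beacon [([0.5684, 0.1726, 0.0891], 0.56), ([0.4654, -0.3496, 0.0067], 0.17)]
top pad [([0.4729, -0.248, 0.0055], 0.88), ([0.7293, -0.2481, -0.0003], 0.51)]
top tray [([0.5236, -0.2972, -0.0049], 0.64), ([0.578, 0.1675, 0.0016], 0.28)]
top tail_lamp [([0.4683, -0.3491, 0.0077], 0.63)]
top hub_cap [([0.5717, -0.2395, 0.004], 0.66)]
top gauge [([0.5708, -0.3419, 0.0058], 0.69)]
top oil_can [([0.7323, -0.2499, 0.0005], 0.82)]
top mug [([0.3203, 0.3653, 0.0001], 0.68), ([0.5684, -0.2381, 0.0024], 0.49)]
top jar [([0.5231, 0.4717, -0.0037], 0.72), ([0.572, 0.1727, 0.0904], 0.65)]
1.3 [-3.14155030e+00 -1.62245470e-05  2.88076765e+00]
```

View pics/scene0.png

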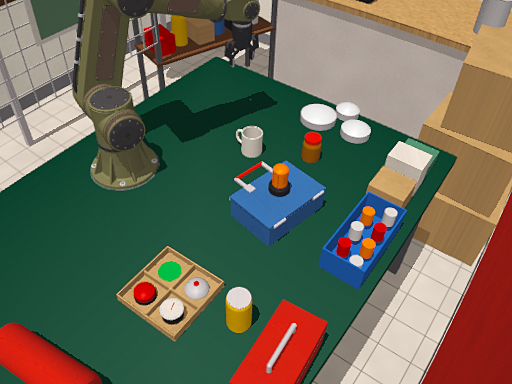

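View pics/top0.png

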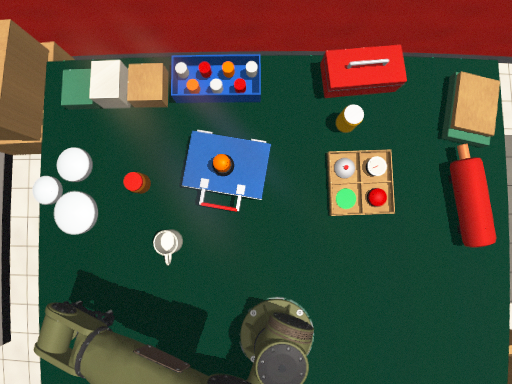

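The scene view shows the beacon on the case at about (280,180), the pad at (170,271) and the red bar at (252,175). The top view shows them at (222,163), (346,198) and (220,207). The networks agree with both pictures. Next I'll triangulate from the two views and check IK.

```bash
cat > h.py <<'E'
from rig import *
import cv2,numpy as np
from scipy.spatial.transform import Rotation as Rn
def proj(r):
    R=cv2.Rodrigues(np.array(r["rvec"],float))[0]; return np.c_[R,np.array(r["tvec"],float).reshape(3)]
def K(r): return np.array([[r["fx"],0,r["cx"]],[0,r["fy"],r["cy"]],[0,0,1.]])
def und(r,uv): return cv2.undistortPoints(np.array(uv,float).reshape(1,1,2),K(r),np.array(r["dist"],float)).reshape(2)
def onplane(P,n,z):
    R,t=P[:,:3],P[:,3]; c=-R.T@t; d=R.T@np.array([*n,1]); return c+d*(z-c[2])/d[2]
def tri(P1,n1,P2,n2):
    X=cv2.triangulatePoints(P1,P2,n1.reshape(2,1),n2.reshape(2,1)).ravel(); return X[:3]/X[3]
def rpy(yaw,a,flip=1):
    """tool z points at heading yaw, a rad below horizontal; closing line in the vertical plane"""
    f=np.array([np.cos(yaw),np.sin(yaw),0]); z=np.cos(a)*f-np.sin(a)*np.array([0,0,1]); 
    y=flip*(np.sin(a)*f+np.cos(a)*np.array([0,0,1])); return Rn.from_matrix(np.c_[np.cross(y,z),y,z]).as_euler('xyz')
E
python3 - <<'E'
from h import *
cams={c:read_camera(c) for c in("scene","top")}
for n in("beacon","pad","lid_handle"):
    u={}
    for c,r in cams.items():
        g=regions_of(c,n)
        if not g: print(c,n,"none");continue
        m=g[0]["region"]
        img=r["img"].astype(int); 
        if n=="beacon": m=m&(img[:,:,0]>120)
        if n=="lid_handle": m=m&(img[:,:,0]>130)&(img[:,:,1]<70)&(img[:,:,2]<90)
        v,uu=np.nonzero(m); u[c]=und(r,[uu.mean(),v.mean()]); print(c,n,round(g[0]["confidence"],2),m.sum(),uu.mean().round(1),v.mean().round(1))
        z={"beacon":.16,"pad":.0065,"lid_handle":.086}[n]; print("  on plane",onplane(proj(r),u[c],z).round(4))
    if len(u)==2: print("  tri",tri(proj(cams["scene"]),u["scene"],proj(cams["top"]),u["top"]).round(4))
H=np.array([.666,.149,.086]);B=np.array([.4375,.187,.086]);yaw=np.arctan2(*(H-B)[1::-1]);print("yaw",np.degrees(yaw))
f=np.array([np.cos(yaw),np.sin(yaw),0])
for a0 in (30,40,50,60):
  for fl in(1,-1):
    o=[]
    for th in(0,20,40,60):
        t=np.radians(th);p=H-.232*np.cos(t)*f+[0,0,.232*np.sin(t)]
        q=solve_ik(p,rpy(yaw,np.radians(a0)+t,fl)); o.append(None if q is None else np.round(q,2).tolist())
    print(a0,fl,o)
for p in([.572,.172,.16],[.47,-.244,.07]):
  for y in (0,45,90,135): print(p,y,solve_ik(p,[np.pi,0,np.radians(y)]))
E
```

```text
scene beacon 0.59 357 279.8 175.8
  on plane [0.5778 0.1642 0.16  ]
top beacon 0.95 246 221.6 162.5
  on plane [0.5715 0.1729 0.16  ]
  tri [0.5725 0.1736 0.15  ]
scene pad 0.67 391 169.2 271.3
  on plane [ 0.4672 -0.2458  0.0065]
top pad 0.61 358 345.3 198.1
  on plane [ 0.4657 -0.2415  0.0065]
  tri [ 0.4652 -0.2432  0.0017]
scene lid_handle 0.75 98 249.4 170.3
  on plane [0.4396 0.1908 0.086 ]
top lid_handle 0.96 84 218.6 206.5
  on plane [0.4374 0.1887 0.086 ]
  tri [0.4385 0.1897 0.086 ]
yaw -9.44199013666009
30 1 [None, [0.5, 0.09, 2.13, -0.92, 0.52, 1.39], [0.35, 0.12, 1.81, -0.21, 0.92, 0.62], [0.23, 0.33, 1.39, -0.0, 1.42, 0.4]]
30 -1 [None, [0.5, 0.09, 2.13, -0.92, 0.52, -1.75], [0.35, 0.12, 1.81, -0.21, 0.92, -2.52], None]
40 1 [None, [0.45, 0.1, 2.05, -0.53, 0.61, 0.99], [0.31, 0.18, 1.72, -0.09, 1.09, 0.51], [0.21, 0.42, 1.28, 0.06, 1.6, 0.37]]
40 -1 [None, [0.45, 0.1, 2.05, -0.53, 0.61, -2.15], None, None]
50 1 [None, [0.4, 0.14, 1.97, -0.27, 0.75, 0.73], [0.28, 0.25, 1.62, -0.0, 1.27, 0.44], [0.19, 0.51, 1.18, 0.12, 1.78, 0.36]]
50 -1 [None, [0.4, 0.14, 1.97, -0.27, 0.
[... 455 characters left out ...]
16
  1.17611148e+00  1.01618230e+00]
[0.572, 0.172, 0.16] 90 [ 2.30784141e-01  4.87784387e-01  1.47769679e+00 -4.44089210e-16
  1.17611148e+00  2.30784141e-01]
[0.572, 0.172, 0.16] 135 [ 0.23078414  0.48778439  1.47769679  0.          1.17611148 -0.55461402]
[0.47, -0.244, 0.07] 0 [-5.48017991e-01  4.78334918e-01  1.73736955e+00 -4.44089210e-16
  9.25888182e-01  1.02277834e+00]
[0.47, -0.244, 0.07] 45 [-5.48017991e-01  4.78334918e-01  1.73736955e+00 -4.44089210e-16
  9.25888182e-01  2.37380172e-01]
[0.47, -0.244, 0.07] 90 [-0.54801799  0.47833492  1.73736955  0.          0.92588818 -0.54801799]
[0.47, -0.244, 0.07] 135 [-0.54801799  0.47833492  1.73736955  0.          0.92588818 -1.33341615]
```

```bash
cat >> h.py <<'E'
def wrist():
    p,o=np.array(get_tool_pos()),get_orientation(); r=read_camera("wrist")
    T=np.eye(4);T[:3,:3]=Rn.from_euler('xyz',o).as_matrix();T[:3,3]=p
    return r,np.linalg.inv(T@np.array(r["hand_eye"]))[:3]
def cen(r,n,filt=None):
    g=regions_of("wrist",n)
    if not g: return None
    m=g[0]["region"]
    if filt is not None: m=m&filt(r["img"].astype(int))
    v,u=np.nonzero(m); return und(r,[u.mean(),v.mean()]),(u.min(),u.max(),v.min(),v.max()),m.sum(),g[0]["confidence"]
E
python3 - <<'E'
from h import *
obs={}
for i,p in enumerate(([.50,.16,.32],[.50,.22,.32])):
    movep(p,[np.pi,0,np.pi/2]); r,P=wrist(); cv2.imwrite(f"pics/w{i}.png",r["img"][:,:,::-1])
    for n,f in(("beacon",lambda I:(I[:,:,0]>120)&(I[:,:,2]<90)),("lid_handle",lambda I:(I[:,:,0]>120)&(I[:,:,1]<70))):
        c=cen(r,n,f); print(n,c and c[1:],[(np.round(d["centre"],4),d["confidence"]) for d in landmark_of("wrist",n)[:1]])
        if c: obs.setdefault(n,[]).append((P,c[0]))
for n,o in obs.items():
    if len(o)==2: print(n,tri(*o[0],*o[1]).round(4))
print([onplane(P,n,.086) for P,n in obs.get("lid_handle",[])],[onplane(P,n,.185) for P,n in obs.get("beacon",[])]);print(get_time_s())
E
```

```text
beacon ((np.int64(295), np.int64(340), np.int64(150), np.int64(193)), np.int64(542), 0.91) [(array([0.5706, 0.1686, 0.0899]), 0.84)]
lid_handle ((np.int64(218), np.int64(220), np.int64(115), np.int64(127)), np.int64(13), 0.61) [(array([0.4432, 0.1854, 0.085 ]), 0.86)]
beacon ((np.int64(293), np.int64(338), np.int64(198), np.int64(244)), np.int64(788), 0.97) [(array([0.5702, 0.17  , 0.0894]), 0.72)]h.py:25: RuntimeWarning: Mean of empty slice.
  v,u=np.nonzero(m); return und(r,[u.mean(),v.mean()]),(u.min(),u.max(),v.min(),v.max()),m.sum(),g[0]["confidence"]
  ret = ret.dtype.type(ret / rcount)
Traceback (most recent call last):
  File "h.py", line 25, in cen
    v,u=np.nonzero(m); return und(r,[u.mean(),v.mean()]),(u.min(),u.max(),v.min(),v.max()),m.sum(),g[0]["confidence"]
                                                          ~~~~~^^
ValueError: zero-size array to reduction operation minimum which has no identity
```

View pics/w1.png

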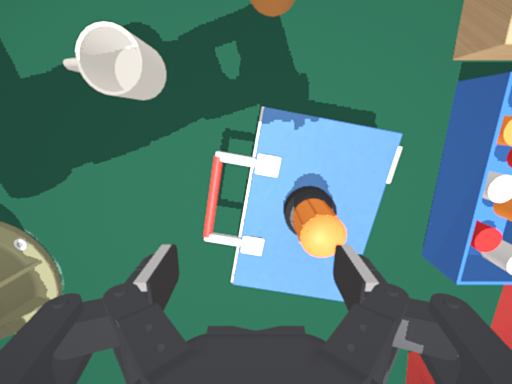

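The wrist view shows the beacon cap at (322,230) and the red bar from (218,155) to (208,238). Next I'll measure the bar from these two views by colour, then grasp the beacon.

```bash
python3 - <<'E'
from h import *
r=read_camera("wrist"); o=[]; ob=[]
for i,p in enumerate(([.50,.16,.32],[.50,.22,.32])):
    I=cv2.imread(f"pics/w{i}.png")[:,:,::-1].astype(int); I[260:]=0; 
    m=((I[:,:,0]>120)&(I[:,:,1]<70)&(I[:,:,2]<80)); m[:,280:]=0
    n,lab,st,ce=cv2.connectedComponentsWithStats(m.astype(np.uint8)); k=1+st[1:,4].argmax(); print(st[k],ce[k])
    T=np.eye(4);T[:3,:3]=Rn.from_euler('xyz',[np.pi,0,np.pi/2]).as_matrix();T[:3,3]=p
    P=np.linalg.inv(T@np.array(r["hand_eye"]))[:3]; o.append((P,und(r,ce[k]))); print(onplane(P,o[-1][1],.089))
    v,u=np.nonzero(lab==k); w,V=np.linalg.eigh(np.cov(u,v)); d=V[:,1]*30
    A=[onplane(P,und(r,ce[k]+s*d),.089) for s in(1,-1)]; e=A[0]-A[1]; print("bar yaw",np.degrees(np.arctan2(e[1],e[0]))%180-90)
print("tri",tri(*o[0],*o[1]))
x,y=.572,.172; R=[np.pi,0,np.pi/2]
movep([x,y,.27],R); movel([x,y,.156],v=.12); command_gripper(.03); 
print(get_grip_width(),get_grasp_force(),get_wrist_force(),get_tool_pos())
movel([x,y,.25],v=.12); print(get_grip_width(),get_grasp_force(),get_wrist_force(),get_time_s())
E
```

```text
[218 115   3   3   6] [219.16666667 116.        ]
[0.45217887 0.23513623 0.089     ]
bar yaw 36.69607928424247Traceback (most recent call last):
  File "<stdin>", line 6, in <module>
ValueError: attempt to get argmax of an empty sequence
```

```bash
python3 - <<'E'
from h import *
r=read_camera("wrist"); o=[]
for i,p in enumerate(([.50,.16,.32],[.50,.22,.32])):
    I=cv2.imread(f"pics/w{i}.png")[:,:,::-1].astype(int); I[270:]=0; 
    m=((I[:,:,0]-I[:,:,1]>60)&(abs(I[:,:,1]-I[:,:,2])<40)); m[:,260:]=0
    n,lab,st,ce=cv2.connectedComponentsWithStats(m.astype(np.uint8)); k=1+st[1:,4].argmax(); print(st[k],ce[k])
    T=np.eye(4);T[:3,:3]=Rn.from_euler('xyz',[np.pi,0,np.pi/2]).as_matrix();T[:3,3]=p
    P=np.linalg.inv(T@np.array(r["hand_eye"]))[:3]; o.append((P,und(r,ce[k]))); print(onplane(P,o[-1][1],.089))
    v,u=np.nonzero(lab==k); w,V=np.linalg.eigh(np.cov(u,v)); d=V[:,1]*30
    A=[onplane(P,und(r,ce[k]+s*d),.089) for s in(1,-1)]; e=A[0]-A[1]; print("bar yaw",np.degrees(np.arctan2(e[1],e[0]))%180-90)
print("tri",tri(*o[0],*o[1]))
x,y=.572,.172; R=[np.pi,0,np.pi/2]
movep([x,y,.27],R); movel([x,y,.156],v=.12); command_gripper(.03); 
print(get_grip_width(),get_grasp_force(),get_wrist_force(),get_tool_pos())
movel([x,y,.25],v=.12); print(get_grip_width(),get_grasp_force(),get_wrist_force(),get_time_s())
E
```

```text
[201 108  20  90 875] [210.49714286 152.48114286]
[0.43876872 0.18876277 0.089     ]
bar yaw -10.299140654426068
[203 155  20  82 773] [212.48124191 195.95084088]
[0.43854113 0.18844436 0.089     ]
bar yaw -10.211440937818779
tri [0.43896346 0.18898148 0.09081222]
0.048843254600022395 61.44371509552002 [-0.43925691 -1.08406393  6.08253342] [0.57215084 0.17205954 0.15661325]
0.04891578237986052 62.17551112174988 [ 0.10933313 -0.07125828 -3.25281025] 7.4333
```

Grasp held (49 mm). Next I'll look at the pad with the wrist camera from two places.

```bash
python3 - <<'E'
from h import *
o=[];R=[np.pi,0,np.pi/2]
for i,p in enumerate(([.51,-.31,.29],[.43,-.31,.29])):
    movep(p,R); r,P=wrist(); cv2.imwrite(f"pics/p{i}.png",r["img"][:,:,::-1])
    I=r["img"].astype(int); m=(I[:,:,1]>100)&(I[:,:,1]-I[:,:,0]>70)&(I[:,:,1]-I[:,:,2]>40)
    n,lab,st,ce=cv2.connectedComponentsWithStats(m.astype(np.uint8)); k=1+st[1:,4].argmax(); print(st[k],ce[k])
    c,_=cv2.findContours((lab==k).astype(np.uint8),cv2.RETR_EXTERNAL,cv2.CHAIN_APPROX_NONE); e=cv2.fitEllipse(cv2.convexHull(c[0])); print(e)
    o.append((P,und(r,e[0]))); print(onplane(P,o[-1][1],.0065))
    for q in("pad","tray","hub_cap","tail_lamp","gauge"): print(q,[(np.round(d["centre"],4),round(d["confidence"],2)) for d in landmark_of("wrist",q)[:1]])
print("tri",tri(*o[0],*o[1]),get_time_s())
E
```

```text
[ 202  100   48   49 1810] [225.4558011 123.5801105]
((225.45803833007812, 123.5770492553711), (46.70615768432617, 49.09605407714844), 156.92332458496094)
[ 0.46450231 -0.24432604  0.0065    ]
pad [(array([ 0.4653, -0.2441,  0.0067]), 0.96)]
tray [(array([ 0.5191, -0.2959, -0.    ]), 0.96)]
hub_cap [(array([ 0.5705, -0.2441,  0.0068]), 0.83)]
tail_lamp [(array([ 0.47  , -0.3456,  0.0033]), 0.58)]
gauge [(array([ 0.5687, -0.3489,  0.0094]), 0.96)]
[ 257   99   47   49 1810] [280.01712707 122.77900552]
((279.9998474121094, 122.77098846435547), (46.77486038208008, 48.875022888183594), 16.46561050415039)
[ 0.46492698 -0.24444095  0.0065    ]
pad [(array([ 0.4636, -0.2426,  0.0085]), 0.98)]
tray [(array([ 5.211e-01, -2.946e-01, -3.000e-04]), 0.94)]
hub_cap [(array([ 0.5717, -0.2417,  0.005 ]), 0.58)]
tail_lamp [(array([ 0.4697, -0.3478,  0.0044]), 0.67)]
gauge [(array([ 0.5713, -0.3481,  0.008 ]), 0.84)]
tri [ 0.46473572 -0.24434509  0.00862629] 10.225
```

View pics/p1.png

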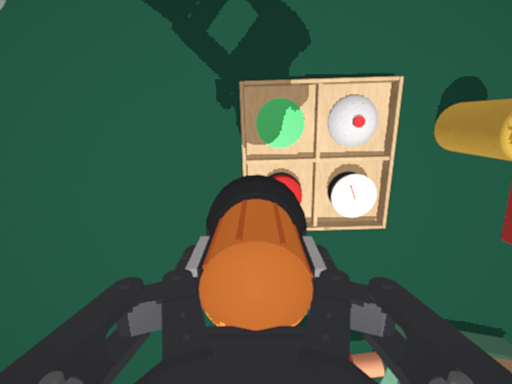

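The pad is fully visible at (280,123), and the held beacon's base edge shows at about (256,177). I'll check how the beacon is offset in the grip by projecting the base rims.

```bash
python3 - <<'E'
from h import *
r=read_camera("wrist"); Tc=np.linalg.inv(np.array(r["hand_eye"])); rv=cv2.Rodrigues(Tc[:3,:3])[0]
I=cv2.imread("pics/p1.png").astype(int).max(2)
for c in(240,250,256,262,272): print(c,[v for v in range(165,200) if I[v,c]<60][:1],I[172:184,c])
for row in (205,215,225): d=[u for u in range(190,330) if I[row,u]<60]; print(row,d[0],d[-1])
a=np.linspace(0,2*np.pi,721)
for dx in(-4,0,4):
  pts=[]
  for z in(35,65):
    X=np.c_[dx+35*np.cos(a),35*np.sin(a),0*a+z]/1000
    pts.append(cv2.projectPoints(X,rv,Tc[:3,3],K(r),np.array(r["dist"],float))[0].reshape(-1,2))
  p=np.vstack(pts).astype(np.float32); h=cv2.convexHull(p).reshape(-1,2); print(dx,"top",h[h[:,1].argmin()],"umin",h[:,0].min(),"umax",h[:,0].max())
E
```

```text
240 [178] [91 91 92 94 91 68 39 33 36 34 35 36]
250 [176] [248 250 246 166  38  32  35  35  35  36  39  40]
256 [176] [244 241 200 104  30  33  34  35  35  35  40  39]
262 [176] [249 252 243 164  42  31  34  35  35  38  38  40]
272 [175] [175 157  97  40  48  47  37  34  35  36  35  37]
205 212 299
215 208 303
225 206 305
-4 top [257.05646 177.72087] umin 203.98074 umax 310.42813
0 top [257.0642  172.31097] umin 203.6315 umax 310.79672
4 top [257.07205 166.83504] umin 203.27753 umax 311.17032
```

```bash
python3 - <<'E'
from h import *
x,y=.4648,-.2423
movep([x,y,.16],[np.pi,0,np.pi/2]); movel([x,y,.078],v=.1); wait(.2); f0=get_wrist_force()[2]; z=.078
while z>.062:
    z-=.001; movel([x,y,z],v=.02); f=get_wrist_force()[2]
    if f-f0>3: break
print(z,f0,f,get_tool_pos(),get_time_s())
command_gripper(.085); print(get_grip_width(),get_wrist_force())
movel([x,y,.22],v=.15)
for c in("scene","top"):
    r=read_camera(c); cv2.imwrite(f"pics/{c}1.png",r["img"][:,:,::-1])
    print([(np.round(d["centre"],4),round(d["confidence"],2)) for d in landmark_of(c,"beacon")[:2]])
print(get_time_s())
E
python3 -c "
import cv2,numpy as np
a=cv2.imread('pics/scene1.png')[200:380,80:300];b=cv2.imread('pics/top1.png')[110:260,280:430]
cv2.imwrite('pics/c1.png',np.hstack([cv2.resize(a,(440,360)),cv2.resize(b,(360,360))]))"
```

```text
0.06999999999999999 -1.7896261228010224 7.551455163218243 [ 0.46494392 -0.24240538  0.0706047 ] 14.0917
0.08479001775816217 [-4.93143459e-05  4.37901230e-02  4.73914142e-02]
[(array([ 0.4643, -0.2403,  0.0026]), 0.83)]
[(array([ 0.4661, -0.2405,  0.0049]), 0.87)]
15.8917
```

View pics/c1.png

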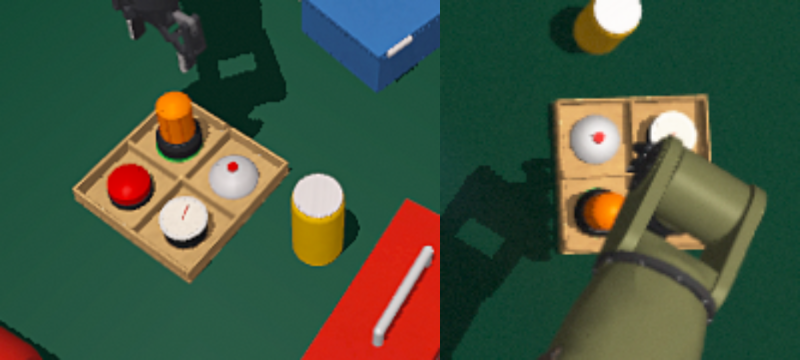

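The beacon stands upright in the free place (crop (178,130)). A green rim shows toward the camera, so I'll check the centring with the wrist camera.

```bash
python3 - <<'E'
from h import *
movep([.465,-.325,.25],[np.pi,0,np.pi/2]); r,P=wrist(); I=r["img"].copy()
rv=cv2.Rodrigues(P[:,:3])[0]; a=np.linspace(0,2*np.pi,361)
print([(np.round(d["centre"],4),round(d["confidence"],2)) for d in landmark_of("wrist","beacon")[:2]],get_time_s())
S=3; big=cv2.resize(I,None,fx=S,fy=S,interpolation=cv2.INTER_CUBIC)
for (x,y,rad,z,col) in((.4648,-.2443,.036,.006,(255,255,0)),(.4648,-.2443,.035,.035,(255,0,255))):
    q=cv2.projectPoints(np.c_[x+rad*np.cos(a),y+rad*np.sin(a),0*a+z],rv,P[:,3],K(r),np.array(r["dist"],float))[0].reshape(-1,2)
    cv2.polylines(big,[(q*S).astype(int).reshape(-1,1,2)],True,col,1); c=q.mean(0)
u,v=(c*S).astype(int); cr=big[max(0,v-250):v+250,max(0,u-300):u+300]; cv2.imwrite("pics/chk.png",cr[:,:,::-1])
E
```

```text
[(array([ 0.461 , -0.2447,  0.0049]), 0.7)] 16.4333
```

View pics/chk.png

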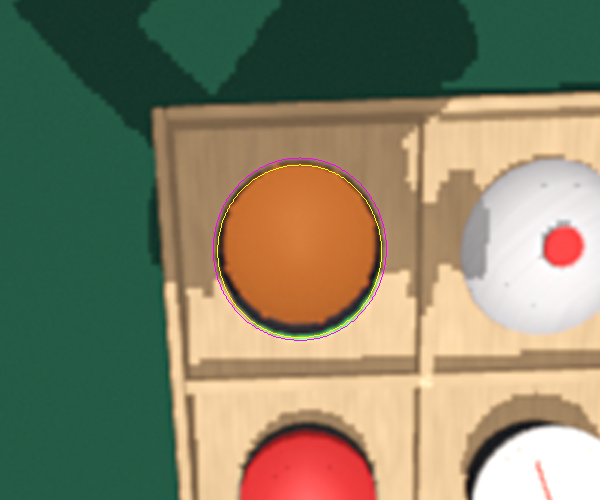

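The beacon sits within about 2 mm of the pad's centre, with the pad's rim (yellow) visible around it, so I'm accepting that. Next I'll plan the lid arc.

```bash
cat >> h.py <<'E'
B=np.array([.4386,.1886,.086]); YAW=np.radians(-10.2); F=np.array([np.cos(YAW),np.sin(YAW),0]); H=B+.232*F; Z=np.array([0,0,1.])
def lidp(t): return H-.232*np.cos(t)*F+.232*np.sin(t)*Z
def dirn(a): return np.cos(a)*F-np.sin(a)*Z
E
python3 - <<'E'
from h import *
for a0,a1 in((65,125),(70,120),(70,110),(80,110)):
    print(a0,a1)
    q=[solve_ik(B-.1*dirn(np.radians(a0)),rpy(YAW,np.radians(a0)))]
    for th in range(0,61,10): q.append(solve_ik(lidp(np.radians(th)),rpy(YAW,np.radians(a0+(a1-a0)*th/60))))
    for k in q: print(None if k is None else np.round(k,2))
E
```

```text
65 125
[ 0.51  0.01  2.1  -0.41  0.73  0.96]
[ 0.45  0.25  2.09 -0.54  0.5   1.06]
[ 0.39  0.21  1.97 -0.21  0.75  0.71]
[ 0.34  0.22  1.83 -0.05  1.01  0.54]
[0.28 0.28 1.66 0.04 1.28 0.45]
[0.23 0.37 1.48 0.1  1.53 0.4 ]
[0.19 0.5  1.27 0.16 1.79 0.37]
[0.16 0.64 1.04 0.21 2.04 0.38]
70 120
[ 0.47  0.04  2.04 -0.29  0.8   0.82]
[ 0.42  0.26  2.05 -0.37  0.57  0.88]
[ 0.38  0.23  1.95 -0.15  0.8   0.65]
[ 0.33  0.23  1.82 -0.03  1.04  0.52]
[0.28 0.28 1.66 0.04 1.28 0.45]
[0.24 0.36 1.49 0.09 1.5  0.4 ]
[0.2  0.47 1.3  0.14 1.73 0.38]
[0.17 0.6  1.08 0.18 1.95 0.37]
70 110
[ 0.47  0.04  2.04 -0.29  0.8   0.82]
[ 0.42  0.26  2.05 -0.37  0.57  0.88]
[ 0.38  0.22  1.96 -0.18  0.77  0.68]
[ 0.34  0.21  1.85 -0.07  0.98  0.56]
[ 0.3   0.24  1.71 -0.    1.19  0.48]
[0.26 0.31 1.55 0.05 1.39 0.42]
[0.22 0.39 1.38 0.09 1.59 0.39]
[0.18 0.51 1.18 0.12 1.78 0.37]
80 110
[ 0.39  0.11  1.92 -0.11  0.97  0.63]
[ 0.37  0.3   1.96 -0.14  0.73  0.65]
[ 0.35  0.26  1.89 -0.06  0.92  0.56]
[ 0.32  0.26  1.79 -0.    1.1   0.49]
[0.28 0.28 1.66 0.04 1.28 0.45]
[0.25 0.33 1.52 0.07 1.45 0.41]
[0.21 0.41 1.36 0.1  1.61 0.39]
[0.18 0.51 1.18 0.12 1.78 0.37]
```

```bash
python3 - <<'E'
from h import *
a=np.radians(68); R=rpy(YAW,a); d=dirn(a)
assert all(solve_ik(lidp(np.radians(t)),rpy(YAW,a+np.radians(t))) is not None for t in range(0,61,5))
movep([.42,.0,.28],[np.pi,0,np.pi/2+YAW]) if solve_ik([.42,.0,.28],[np.pi,0,np.pi/2+YAW]) is not None else None
movep(B-.1*d,R); command_gripper(.034)
r,P=wrist(); cv2.imwrite("pics/h0.png",r["img"][:,:,::-1])
print([(np.round(x["centre"],4),round(x["confidence"],2)) for x in landmark_of("wrist","lid_handle")[:1]])
movel(B-.03*d,v=.1); print(get_wrist_force()); movel(B,v=.05); print(get_wrist_force(),get_tool_pos(),get_time_s())
r,P=wrist(); cv2.imwrite("pics/h1.png",r["img"][:,:,::-1])
cv2.imwrite("pics/h.png",cv2.resize(np.hstack([cv2.imread("pics/h0.png"),cv2.imread("pics/h1.png")]),(800,300)))
E
```

```text
[(array([0.44  , 0.1866, 0.0851]), 0.59)]
[-0.8369805  -0.35787384 -0.28931869]
[0.58905671 1.04976625 0.84983698] [0.43862444 0.1885979  0.08600387] 20.8167
```

View pics/h.png

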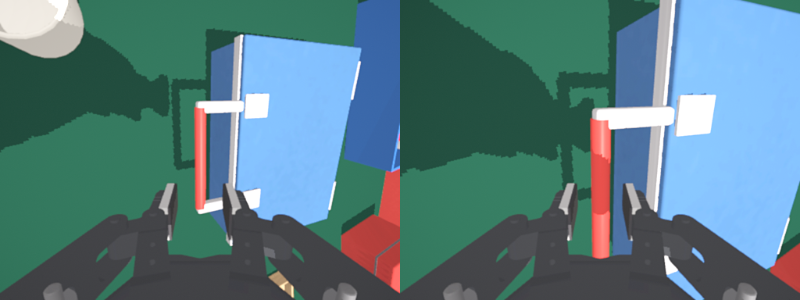

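The bar at (600,190) runs centred between the fingers (570 and 630), and the right finger is in the gap. I'll close and lift in 5° steps, watching the force.

```bash
python3 - <<'E'
from h import *
a=np.radians(68)
command_gripper(0.0); print(get_grip_width(),get_grasp_force(),get_wrist_force())
for th in range(5,61,5):
    t=np.radians(th); movel(lidp(t),rpy(YAW,a+t),v=.08); f=np.array(get_wrist_force())
    n=-np.cos(t)*F+np.sin(t)*Z; tg=np.sin(t)*F+np.cos(t)*Z
    print(th,"rad %.1f tan %.1f lat %.1f"%(f@n,f@tg,f@np.cross(Z,F)),round(get_grip_width(),4))
    if np.linalg.norm(f)>60: print("stop");break
wait(.3); print(get_tool_pos(),lidp(t),get_torque(),get_time_s())
for c in("scene","top"):
    r=read_camera(c); cv2.imwrite(f"pics/{c}2.png",r["img"][:,:,::-1])
    for n in("lid_handle","lid_hinge"): print(c,n,[(np.round(x["centre"],4),round(x["confidence"],2)) for x in landmark_of(c,n)[:1]])
E
```

```text
0.009954818953040944 58.455902338027954 [-0.50271019 -1.36240409  6.04233499]
5 rad -8.6 tan -2.2 lat 0.0 0.0102
10 rad -13.7 tan -2.0 lat -0.1 0.0101
15 rad -16.3 tan -3.1 lat 2.5 0.0101
20 rad -20.7 tan -2.0 lat 2.8 0.0099
25 rad -24.3 tan -3.4 lat 4.7 0.0102
30 rad -27.8 tan -3.2 lat 5.8 0.0101
35 rad -29.9 tan -2.5 lat 6.9 0.0099
40 rad -30.2 tan -1.8 lat 6.5 0.0098
45 rad -29.6 tan -1.8 lat 6.7 0.0101
50 rad -27.9 tan -0.9 lat 5.8 0.0099
55 rad -26.2 tan -0.6 lat 4.7 0.0101
60 rad -24.0 tan -0.8 lat 3.8 0.0097
[0.55354328 0.16816724 0.28274394] [0.55276669 0.16805817 0.28691789] [-0.11090788 -4.02005958 -0.31299948] 26.3083
scene lid_handle [(array([0.5516, 0.1704, 0.2869]), 0.71)]
scene lid_hinge [(array([0.6718, 0.147 , 0.0777]), 0.85)]
top lid_handle [(array([ 0.5248,  0.4705, -0.003 ]), 0.65)]
top lid_hinge []
```

View pics/scene2.png

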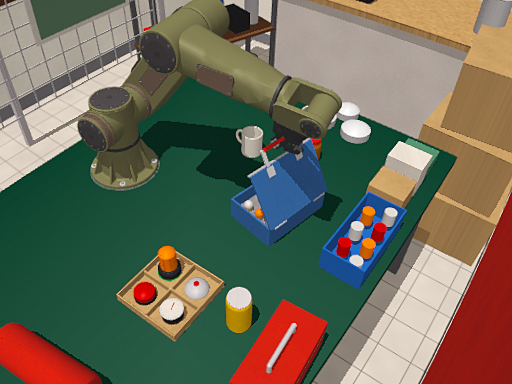

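The scene view shows the lid open, held by the bar at about (272,147), with the bulbs visible and the beacon on the pad at (168,262). I'll relieve the radial load of about 24 N and measure the lid angle by fitting its outline in the scene view.

```bash
python3 - <<'E'
from h import *
a=np.radians(68); t=np.radians(60); n=-np.cos(t)*F+np.sin(t)*Z; L=np.cross(Z,F)
movel(lidp(t)-.0035*n,rpy(YAW,a+t),v=.02); wait(.5)
f=np.array(get_wrist_force()); print("rad",f@n,"tan",f@(np.sin(t)*F+np.cos(t)*Z),"lat",f@L,get_torque(),get_tool_pos(),np.abs(get_joint_vel()).max(),get_grip_width(),get_grasp_force())
r=read_camera("scene"); g=regions_of("scene","lid"); print([(x["confidence"],x["region"].sum()) for x in g])
m=g[0]["region"]; np.save("lidm.npy",m); rv,tv=np.array(r["rvec"],float),np.array(r["tvec"],float)
from scipy.optimize import minimize
def poly(th,dx,dy,dz):
    X=[]
    for s in(0,.184):
        for w in(-.132,.132):
            for h in(-.005,.005): X.append(H+[dx,dy,dz]+s*(-np.cos(th)*F+np.sin(th)*Z)+w*L+h*(np.sin(th)*F+np.cos(th)*Z))
    q=cv2.projectPoints(np.array(X),rv,tv,K(r),np.array(r["dist"],float))[0].reshape(-1,2)
    im=np.zeros((384*4,512*4),np.uint8); cv2.fillConvexPoly(im,cv2.convexHull(((q+.5)*4).astype(np.int32)),1)
    return cv2.resize(im.astype(np.float32),(512,384),interpolation=cv2.INTER_AREA)
def iou(v): p=poly(np.radians(v[0]),*(np.array(v[1:])/1000)); return -np.minimum(p,m).sum()/np.maximum(p,m).sum()
print([(th,round(-iou([th,0,0,0]),3)) for th in range(52,69,2)])
for th0 in(56,62): 
    s=minimize(iou,[th0,0,0,0],method="Nelder-Mead",options=dict(initial_simplex=np.array([[th0,0,0,0],[th0+4,0,0,0],[th0,3,0,0],[th0,0,3,0],[th0,0,0,3]]))); print(s.x.round(2),s.fun)
print(get_time_s())
E
```

```text
rad -8.392170410198379 tan -1.7350456971742263 lat 5.493717294244103 [ 0.35964517 -1.47191419 -0.42406281] [0.55462612 0.16797609 0.28317423] 0.0008291935061547087 0.009625139895667325 60.95590531826019
[(0.63, np.int64(4253))]
[(52, np.float32(0.817)), (54, np.float32(0.836)), (56, np.float32(0.857)), (58, np.float32(0.876)), (60, np.float32(0.884)), (62, np.float32(0.876)), (64, np.float32(0.858)), (66, np.float32(0.839)), (68, np.float32(0.814))]
[57.38  5.4  -0.6   0.54] -0.9020543694496155
[57.66  5.57 -1.84  1.65] -0.9016115069389343
27.5333
```

```bash
python3 - <<'E'
from h import *
L=np.cross(Z,F); D=lambda r:np.array(r["dist"],float)
r=read_camera("scene"); s=r["img"]; w,P=wrist(); print(get_time_s())
def over(img,rv,tv,r,S):
    big=cv2.resize(img,None,fx=S,fy=S,interpolation=cv2.INTER_CUBIC)
    for th,col in((57,(255,255,0)),(60,(255,0,255)),(63,(0,255,255))):
        t=np.radians(th); n=-np.cos(t)*F+np.sin(t)*Z; b=np.sin(t)*F+np.cos(t)*Z
        for pts in([H+w*L+.184*n+.005*b for w in(-.132,.132)],[H+w*L-.132*0+.0*n+.005*b for w in(-.132,)]+[H-.132*L+.184*n+.005*b],[H+.132*L+.005*b,H+.132*L+.184*n+.005*b],[H+w*L+.232*n for w in(-.0525,.0525)]):
            q=cv2.projectPoints(np.array(pts),rv,tv,K(r),D(r))[0].reshape(-1,2)
            if np.abs(q).max()<3000: cv2.line(big,*[tuple(int(v) for v in x*S+S/2) for x in q],col,1)
    return big
A=over(s,np.array(r["rvec"],float),np.array(r["tvec"],float),r,4)[4*125:4*245,4*225:4*332]
Bm=over(w["img"],cv2.Rodrigues(P[:,:3])[0],P[:,3],w,1)
A=cv2.resize(A,(400,448)); Bm=cv2.resize(Bm,(400,300)); C=np.zeros((448,800,3),np.uint8);C[:,:400]=A;C[:300,400:]=Bm
cv2.imwrite("pics/f.png",C[:,:,::-1]); cv2.imwrite("pics/scene3.png",s[:,:,::-1]); cv2.imwrite("pics/wr3.png",w["img"][:,:,::-1]); np.save("P3.npy",P)
E
```

```text
27.6333
```

View pics/f.png

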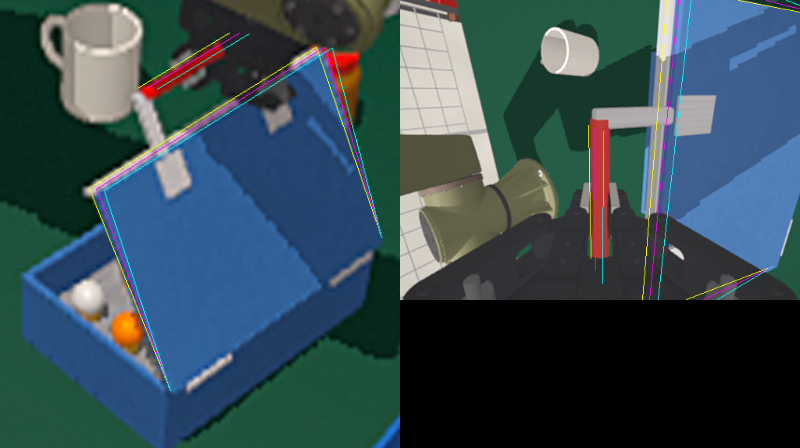

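The overlay shows the lid edge between the 57° (yellow) and 60° (magenta) lines in both views: scene crop corner (100,190), wrist (672,50). A quick edge fit will settle the number.

```bash
python3 - <<'E'
from h import *
from scipy.optimize import least_squares
L=np.cross(Z,F); rs=read_camera("scene"); rw=read_camera("wrist"); P=np.load("P3.npy")
V={"s":(cv2.imread("pics/scene3.png"),np.array(rs["rvec"],float),np.array(rs["tvec"],float),rs),"w":(cv2.imread("pics/wr3.png"),cv2.Rodrigues(P[:,:3])[0],P[:,3],rw)}
def pt(th,dx,dy,s,w,h): t=np.radians(th); return H+dx*F+dy*L+s*(-np.cos(t)*F+np.sin(t)*Z)+w*L+h*(np.sin(t)*F+np.cos(t)*Z)
def pr(v,X): return cv2.projectPoints(np.array(X),v[1],v[2],K(v[3]),np.array(v[3]["dist"],float))[0].reshape(-1,2)
# edges: view, start(s,w), end(s,w); blue-ness step at the top face's rim
E=[("s","front",(.184,-.125),(.184,-.03)),("s","left",(.03,-.132),(.175,-.132)),("s","right",(.05,.132),(.17,.132)),("w","front",(.184,-.0),(.184,.11))]
ob=[]
for c,nm,a,b in E:
    v=V[c]; I=cv2.GaussianBlur(v[0].astype(np.float32),(0,0),.7); I=I[:,:,2]  # red channel: low on blue, high on white rim
    if nm!="front": I=cv2.GaussianBlur(v[0].astype(np.float32),(0,0),.7)[:,:,0]
    for k in np.linspace(0,1,15):
        sw=np.array(a)+k*(np.array(b)-np.array(a)); q=pr(v,[pt(59,0,0,*sw,.005),pt(59,0,0,*(sw+.01*(np.array(b)-a)),.005)])
        if not(8<q[0,0]<504 and 8<q[0,1]<376): continue
        tg=q[1]-q[0]; tg/=np.linalg.norm(tg); n=np.array([-tg[1],tg[0]])
        o=np.arange(-8 if c=="w" else -4,8.1 if c=="w" else 4.1,.25); s=q[0]+o[:,None]*n
        pf=cv2.remap(I,s[:,0].astype(np.float32)[None],s[:,1].astype(np.float32)[None],cv2.INTER_LINEAR).ravel(); g=np.abs(np.gradient(pf)); j=g.argmax()
        if g[j]>4: ob.append((c,nm,sw,n,s[j],o[j]))
for c,nm,*_ in E: print(c,nm,[float(x[5]) for x in ob if x[0]==c and x[1]==nm])
def res(p,only=None):
    r=[(n@(pr(V[c],[pt(*p[:3],*sw,.005)])[0]-x))/(.5 if c=="s" else 1.5)/2 for c,nm,sw,n,x,_ in ob if only in(None,c)]
    return np.array(r+[p[1]/.002,p[2]/.002])
for o in("s","w",None): s=least_squares(res,[59,0,0],args=(o,),loss="soft_l1",x_scale=[1,.001,.001]); print(o,s.x.round(4),s.cost)
print(get_time_s())
E
```

```text
s front [-1.25, -1.25, -1.25, -1.5, -1.25, -1.5, -1.25, -1.25, -1.5, 3.25, 1.75, 1.5, -1.0, -1.25, -1.5]
s left [-2.75, 0.0, -1.0, -1.25, -1.25, -0.25, -1.5, 0.0, 0.25, 0.0, -3.75, -1.0, -1.5]
s right [0.25, 0.0, 0.5, 0.0, 0.25, 0.25, 0.5, 0.5, 0.25, 0.25, 0.5, 0.25, 0.25, 0.75, 0.5]
w front [2.5, 2.25, 2.0, 2.0, 1.75, 2.75, 2.5, 2.25, 2.0, 2.0, 2.75, 2.0, 2.0]
s [ 5.89456e+01 -2.60000e-03  9.00000e-04] 19.160268285550398
w [59.5236  0.     -0.    ] 0.09715845418571245
None [ 6.05475e+01 -2.60000e-03 -1.10000e-03] 21.95858346126478
27.7333
```

The independent estimates (58.9 and 59.5 from the views, 60.5 combined, 59.9 from arm geometry) agree on about 60°. The hold is steady, so I'm handing it in.

```bash
python3 - <<'E'
from rig import *
print(get_grip_width(),get_grasp_force(),get_wrist_force(),get_time_s()); print(job_done())
E
```

```text
0.009951077713305993 60.95559060573578 [ 3.88872964  4.19734255 -7.89030916] 27.7333
the job is handed in; nothing more can be done
None
```

The job is handed in at 27.7 s: the beacon stands upright on the green pad, about 2 mm off its centre. The lid is held steady by its red bar at about 60° (estimates 57–60.5°), still in the gripper.

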